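Point out a flatbread-making set at the kitchenware stall

TASK

A customer at the stall asks what she needs to make flatbreads. Point out the three pieces to her in the order she will use them - first the round rolling board, then the rolling pin, then the flat griddle - each time bringing the fingertips to within 5 cm above the middle of the piece (for the griddle, of its round plate), touching nothing, and staying there for two seconds. Finish still pointing at the griddle, do not dip down over any of the other goods, and leave everything lying exactly where it is.

Things in the scene. Friction and masses are not known exactly. Their poses are not given: they have to be found in the camera images.
- board_top (a point): Rolling board, to be pointed at first: a round plain wooden disc, 210 mm across, standing on three short feet, top face 40 mm above the table. This point is the middle of its top face; z up. Loose, about 0.55 kg. (Not to be confused with the rectangular chopping board with a short handle, 16 mm high, that lies beyond the other goods at the far left, 0.6 m left of the robot.)
- pin_mid (a point): Rolling pin, to be pointed at second: one turned piece of plain wood lying on the table, 320 mm long, 36 mm thick in the middle, tapering to thin handles with small end knobs. This point is its middle, on its axis, 18 mm above the table; x runs along its length. Loose, about 0.18 kg; it rolls away if nudged.
- griddle_mid (a point): Flat griddle, to be pointed at third and last: a shallow dished round plate of dark iron, 216 mm across, rim 16 mm high, with one straight wooden-ended handle that reaches 306 mm from the plate's middle along x and rises to at most 47 mm above the table. This point is the middle of the round plate, on its upper face, 4 mm above the table; z up. Loose, about 0.85 kg.
- deeppan_rim (a point): Bystander: deep bowl-shaped steel pan, 192 mm across, with two loop handles along its x (256 mm over them, tops 80 mm above the table). This point is the centre of its mouth, 66 mm above the table; z up. Loose.
- mortar_rim (a point): Bystander: turned wooden mortar, 100 mm across, 92 mm high, with a pestle standing in it. This point is the centre of its mouth; z up. Loose.
- pestle_top (a point): Bystander: the wooden pestle, 128 mm long, 36 mm thick at its foot, standing in the mortar. This point is its upper end, 152 mm above the table. Loose.

How it is judged:
By the outcome, as a careful person would: the job done as asked, in the order asked, and still so for the second after the job is handed in, with the robot touching nothing.
It also fails if it takes over 58 s, if anything falls off the work surface, if the arm or the gripper's body presses on something with over 40 N, if the wrist force passes 120 N, or if a joint passes its speed limit or range.

ROBOT

A 6-joint arm with a two-finger parallel gripper is mounted at the origin on the work surface. World frame = base frame: x ahead of the robot, y to its left, z up, the work surface at z = 0. Lengths are in mm, angles in rad, forces in N, time in s.
With the tool pointing down it reaches from about 275 to 1000 mm from the base axis. Payload 8.4 kg.
Tool frame: the origin (TCP) lies on the centre line of the jaws, within the pads' length; the fingertips stand 22 mm ahead of it and the grasp point (between the pads) lies 3 mm ahead of it; z points along the fingers, y is the direction in which the jaws open and shut (so a half turn about z gives the same grasp; the last joint's range is limited). The gripper opens to 85 mm and grips with 20 to 120 N. Pads are 22 mm wide; open, the fingers measure 114 mm over their backs; the gripper's body (76 mm by 85 mm) begins 54 mm behind the grasp point. The pads swing forward as they close: fully open they stand 13 mm farther back than shut.
Start: joints at [1.268, 0.353, 1.633, -0, 1.155, -0.002], TCP at [185.176, 596.94, 253.281] pointing down, gripper open.
Joint ranges: [-2.63, 2.63], [-0.92, 2.1], [0.06, 2.66], [-1.3, 4.44], [0, 2.69], [-3.02, 3.02]. Speed limits (rad/s): [2.22, 2.22, 2.79, 3.14, 3.14, 3.14].

INTERFACE

Orientations are given as [roll, pitch, yaw] about the fixed x, y, z axes, in that order (R = Rz(yaw) Ry(pitch) Rx(roll)).
In Python, from rig import r, optics, workorder, search_frame gives the robot as it stands.
- The arm moves only by the tool step_arm, never from a script. Its argument "series" is text: rows parted by semicolons, each of 6 numbers parted by spaces: the shift along the tool's x, y, z in cm, then the turn, a rotation vector about the tool's x, y, z in degrees. A call has 1 to 10 rows; each row is the pose to reach, as a shift and turn from the pose commanded when the call began, along the tool's axes at that moment; what a row does not reach only later rows make up. A row lasts 1/8 s, in which the tool goes at most 62.5 mm and 10.7 degrees, less where a joint would pass 70% of its speed; a pose out of reach is approached as far as the arm can. A call with a gripper value outside its range is refused whole. "grip" is the closure, from 0 (fully open) to 1 (shut), set as the call begins (left out, the last holds). The fingers move at their own pace and stop on an object; "newtons" is the grip in N (left out, the last holds). Time passes only in rows, so rows that repeat a pose let the fingers close. It gives the time, the measured TCP pose, the force and the opening at its end, in the units of the state.
- r.sense(): the state, without advancing time (a new reading comes with each control period).
- optics.grab_frame(name): name is "scene" or "side" or "wrist"; returns a dict with "color" (480x640x3 uint8, blue, green, red), "depth" (480x640 float32, mm along the optical axis (not along the pixel's ray), 0 where there is no reading), "fx", "fy", "cx", "cy" (pixels), "D" ([k1, k2, p1, p2, k3] as OpenCV has them; the pictures are not rectified), "eye" and "rotation" of the camera in the world; the wrist camera has in their place "mount" (4x4, takes a point from camera to tool coordinates, whose origin is the TCP and whose axes are the flange's). Camera axes: x right, y down, z forward; pixel columns grow to the right and rows downward; lengths in mm; the calibration is good to about 2 mm. A picture is of the moment at which its call begins: read the wrist's pose just before it.
- workorder.sign_off(): hands the job in, once; it reports no verdict.
Trained networks look in a picture, given as the dict that the camera call returned (one of the last four; its "shot" number tells which), for a name from the list of things; names that differ only in an ending like _2 or _b are one class to them, and where a whole thing is asked for, a point or a joint stands for the part that bears it (a point fixed in the world has none). Each returns a list of dicts, best first, with "score" (0 to 1); they miss things now and then, are a little off and sometimes report something else, mostly with a low value. They report only what shows in the picture. A call takes as long as a camera call.
- search_frame(picture, target): "xy" ([column, row] in pixels, amid what is visible of it).
The state is a dict: "clock": time; "qpos": joint angles; "qvel": joint speeds; "joint_efforts": joint torques, N m; "eef_pos": TCP position; "tcp_rot": TCP orientation; "contact_force": force on the tool from outside, world axes, zero at the start; "wrist_torque": the same for the moment, N m; "opening": opening from 0.0 (shut) to 1.0 (fully open).
Only numpy, scipy, OpenCV 4.12 (cv2) and the standard library are available. Lean on these libraries where they do the work, as an engineer would, in place of code of your own. Each camera call takes 0.05 s, during which the arm holds its last target.

## Working session

There is one attempt and no reset: what is moved stays moved. The work goes in short steps, Python scripts to look and compute and a tool call to move; the robot and the scene stay as the last step left them, time stands still between calls to the robot, and variables do not carry over. Pictures are saved under pics/ and viewed, and the job is handed in when it is done.

Besides the shell and the picture viewer there is one more tool, called after ">>>" as name(argument=value, ...) on one line, values as JSON. step_arm: Moves the arm, as the interface text tells. Its arguments: {"type":"object","properties":{"series":{"type":"string"},"grip":{"type":"number"},"newtons":{"type":"number"}},"required":["series"]}

```bash
ls && mkdir -p pics
python3 - <<'E'
from rig import r, optics, workorder, search_frame
import cv2
s=r.sense(); print(s)
for n in ["scene","side","wrist"]:
    f=optics.grab_frame(n); cv2.imwrite(f"pics/{n}0.png",f["color"])
    print(n,{k:(v if k not in("color","depth") else None) for k,v in f.items()})
    for t in ["board_top","pin_mid","griddle_mid","deeppan_rim","mortar_rim","pestle_top"]:
        d=search_frame(f,t)
        print(n,t,[(x["xy"],round(x["score"],2)) for x in d[:3]])
print(r.sense()["clock"])
E
```

```text
pics
{'clock': 0.0, 'qpos': array([ 1.26759779e+00,  3.53634407e-01,  1.63411518e+00, -2.87415198e-05,
        1.15521548e+00, -2.41134490e-03]), 'qvel': array([-0.00024963,  0.00100865,  0.00146354,  0.00073467, -0.00041333,
       -0.00029091]), 'joint_efforts': array([ 1.03772327e-03, -6.05246401e+01, -3.42071199e+01,  2.70785731e-04,
        9.31826478e-03, -3.99893690e-05]), 'eef_pos': array([185.05379808, 596.51601497, 252.57836002]), 'tcp_rot': array([-3.14022019e+00,  2.29697248e-05,  2.84081710e+00]), 'contact_force': array([-0.19671878,  0.89004002, -0.08194387]), 'wrist_torque': array([-0.01035878,  0.01935577,  0.01988104]), 'opening': 1.0001441487895737}
scene {'color': None, 'depth': None, 'fx': 579.9365460231134, 'fy': 579.9365460231134, 'cx': 312.91191130808176, 'cy': 242.39228621253565, 'D': array([-0.00908616,  0.        ,  0.        ,  0.        ,  0.        ]), 'eye': array([1318.33718777, -377.63240833, 1101.80263956]), 'rotation': array([-2.42302831, -0.01271487,  1.10613809]), 'shot': 1}
scene board_top [([437.1, 214.5], 0.82)]
scene pin_mid [([382.5, 263.1], 0
[... 813 characters left out ...]
ist {'color': None, 'depth': None, 'fx': 387.41844084870837, 'fy': 387.41844084870837, 'cx': 317.6698692474817, 'cy': 242.7748628155228, 'D': array([-0.05898863,  0.        ,  0.        ,  0.        ,  0.        ]), 'mount': array([[-4.23410929e-04, -9.66093656e-01, -2.58191534e-01,
         6.34923176e+01],
       [ 9.99999541e-01, -6.30977794e-04,  7.21065120e-04,
        -1.56389821e+00],
       [-8.59529562e-04, -2.58191110e-01,  9.66093480e-01,
        -1.20620286e+02],
       [ 0.00000000e+00,  0.00000000e+00,  0.00000000e+00,
         1.00000000e+00]]), 'shot': 3}
wrist board_top []
wrist pin_mid []
wrist griddle_mid []
wrist deeppan_rim []
wrist mortar_rim []
wrist pestle_top []
1.05
```

View pics/scene0.png

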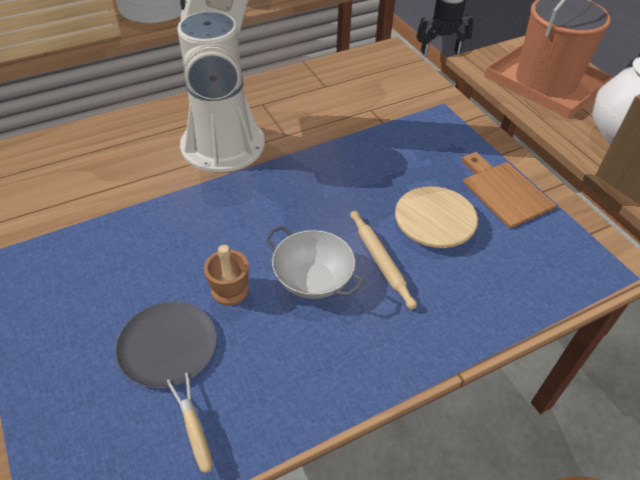

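View pics/side0.png

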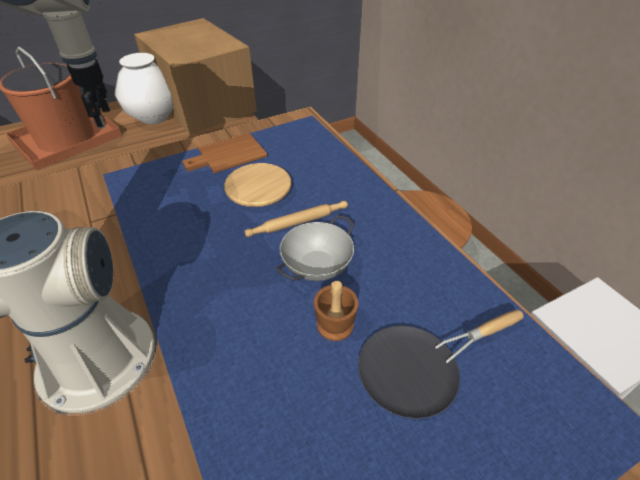

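View pics/wrist0.png

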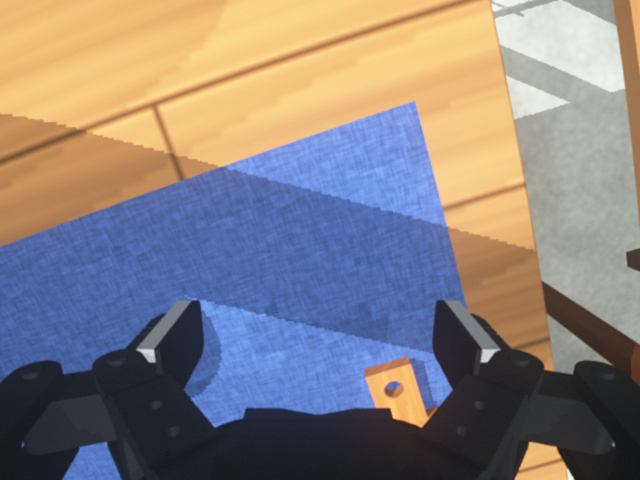

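```bash
cat > h.py <<'E'
import numpy as np, cv2
from scipy.spatial.transform import Rotation as R
def cloud(f):
    H,W=f["depth"].shape
    K=np.array([[f["fx"],0,f["cx"]],[0,f["fy"],f["cy"]],[0,0,1]])
    u,v=np.meshgrid(np.arange(W),np.arange(H))
    n=cv2.undistortPoints(np.stack([u,v],-1).reshape(-1,1,2).astype(float),K,f["D"]).reshape(H,W,2)
    d=f["depth"].astype(float)
    P=np.dstack([n[...,0]*d,n[...,1]*d,d])
    Rm=R.from_euler("xyz",f["rotation"]).as_matrix()
    Q=P@Rm.T+f["eye"]; Q[d<=0]=np.nan
    return Q
E
python3 - <<'E'
from rig import r, optics
import numpy as np, cv2, pickle
from h import *
for n in ["scene","side"]:
    f=optics.grab_frame(n); Q=cloud(f)
    np.savez(f"{n}.npz",Q=Q,c=f["color"])
    z=Q[...,2]
    hsv=cv2.cvtColor(f["color"],cv2.COLOR_BGR2HSV)
    blue=(hsv[...,0]>100)&(hsv[...,0]<130)&(hsv[...,1]>80)
    b=blue&np.isfinite(z)&(np.abs(z)<60)
    A=Q[b]; co,_,_,_=np.linalg.lstsq(np.c_[A[:,:2],np.ones(len(A))],A[:,2],rcond=None)
    print(n,"cloth plane",co,"median z",np.median(A[:,2]),"std",A[:,2].std())
    for nm,p in dict(scene=dict(board=(437,215),pin=(382,263),grid=(167,345),pan=(314,265),mortar=(229,285),pestle=(224,250)),side=dict(board=(258,185),pin=(295,219),grid=(408,370),pan=(316,255),pestle=(336,288))) [n].items():
        print(nm,np.round(Q[p[1],p[0]],1), np.round(np.nanmedian(Q[p[1]-2:p[1]+3,p[0]-2:p[0]+3].reshape(-1,3),axis=0),1))
E
```

```text
scene cloth plane [-5.06524992e-04 -8.04724785e-05  9.56350931e-01] median z 0.6594709838331028 std 2.3018728662871064
board [549.6 376.6  39.6] [549.6 376.6  40.5]
pin [617.9 172.9  31.3] [617.8 172.8  31.3]
grid [ 593.2 -352.4    5.7] [ 593.2 -352.4    4.6]
pan [533.2  34.5   4.7] [533.3  34.4   3.7]
mortar [ 560.5 -188.    86.6] [ 558.8 -187.8   83.3]
pestle [ 518.8 -176.3  154.2] [ 516.3 -176.   151.3]
side cloth plane [8.71850788e-05 1.49893619e-03 1.35019372e+00] median z 1.1295184360798203 std 1.763452239349879
board [538.5 359.8  41.8] [538.9 359.8  41.7]
pin [577.6 177.2  28.9] [577.6 176.4  29.4]
grid [ 594.7 -350.4    3.1] [ 594.9 -350.4    3.3]
pan [575.8  43.2   4.4] [575.9  43.3   5. ]
pestle [ 505.1 -185.1  155.3] [ 507.2 -182.4  152.2]
```

Run:
```python
import numpy as np, cv2
for n in ["scene","side"]:
    d=np.load(f"{n}.npz"); Q=d["Q"]; c=d["c"]; hsv=cv2.cvtColor(c,cv2.COLOR_BGR2HSV)
    x,y,z=Q[...,0],Q[...,1],Q[...,2]
    def circ(m,nm):
        m=cv2.morphologyEx(m.astype(np.uint8),cv2.MORPH_OPEN,np.ones((3,3)))
        k,l,s,ce=cv2.connectedComponentsWithStats(m); i=1+np.argmax(s[1:,4]); P=Q[l==i]
        (cx,cy),rad=cv2.minEnclosingCircle(P[:,:2].astype(np.float32))
        e=cv2.fitEllipse(cv2.convexHull(P[:,:2].astype(np.float32)))
        print(n,nm,len(P),"enc",np.round([cx,cy,rad],1),"ell",np.round(np.r_[e[0],e[1]],1),"zmed",np.round(np.median(P[:,2]),1),"x",np.round([P[:,0].min(),P[:,0].max()]),"y",np.round([P[:,1].min(),P[:,1].max()]))
        return P
    near=lambda cx,cy,rr:(np.hypot(x-cx,y-cy)<rr)
    circ((z>34)&(z<47)&near(547,368,125),"board")
    dark=(hsv[...,2]<110)&(hsv[...,1]<70)
    circ(dark&near(593,-352,130)&(z<26),"griddle")
    wood=(hsv[...,0]>5)&(hsv[...,0]<30)
    P=circ(wood&near(600,175,190)&(z>8)&(z<45)&(y<300)&(y>90),"pin")
    (cc),(w,h),a=cv2.minAreaRect(P[:,:2].astype(np.float32)); print(" pin rect",np.round(cc,1),round(w,1),round(h,1),round(a,1),"zmax",P[:,2].max())
    # handle of griddle
    P=circ(wood&near(700,-380,300)&(z>10)&(z<70)&(y<-200),"handle")
    print(" handle z max", np.percentile(P[:,2],99))
```

```text
scene board 3732 enc [545.6 375.  106.5] ell [545.5 375.  207.8 209.4] zmed 40.0 x [439. 648.] y [270. 479.]
scene griddle 6230 enc [ 592.  -353.2  108.8] ell [ 591.8 -352.9  211.   216.3] zmed 5.1 x [484. 699.] y [-458. -251.]
scene pin 1333 enc [592.2 186.  159.6] ell [591.7 186.1  41.2 338.1] zmed 30.0 x [433. 751.] y [162. 210.]
 pin rect [592.1 184.9] 36.8 319.1 85.3 zmax 41.01830969457001
scene handle 909 enc [ 833.4 -367.6   65.4] ell [ 832.5 -363.5   29.4  147.2] zmed 42.8 x [768. 899.] y [-379. -349.]
 handle z max 48.862418040440694
side board 2153 enc [543.  378.3 106.6] ell [543.9 376.9 206.7 210. ] zmed 41.1 x [440. 648.] y [273. 483.]
side griddle 7212 enc [ 596.6 -350.3  111.4] ell [ 595.1 -350.8  213.8  221.1] zmed 5.0 x [485. 708.] y [-458. -244.]
side pin 1046 enc [589.8 182.2 159. ] ell [591.2 184.6  34.6 346.2] zmed 28.4 x [431. 748.] y [164. 204.]
 pin rect [590.  184.3] 32.0 318.0 86.5 zmax 41.4598428316325
side handle 571 enc [ 831.4 -368.3   62. ] ell [ 833.1 -364.4   35.   130.6] zmed 42.3 x [769. 893.] y [-380. -348.]
 handle z max 47.85439913433754
```

```bash
cat >> h.py <<'E'
def move(s,target,dyaw=0):
    Rm=R.from_euler("xyz",s["tcp_rot"]).as_matrix()
    return Rm.T@(np.array(target)-s["eef_pos"])/10
E
python3 - <<'E'
from rig import r
from h import *
s=r.sense(); print(s["clock"],np.round(s["eef_pos"],1))
Rm=R.from_euler("xyz",s["tcp_rot"]).as_matrix(); print(np.round(Rm,4))
print("to above board cm tool:",np.round(move(s,[545,376,253.3]),2))
E
```

```text
1.15 [185.2 596.9 253.3]
[[-0.9551  0.2963  0.    ]
 [ 0.2963  0.9551  0.    ]
 [-0.      0.     -1.    ]]
to above board cm tool: [-40.91 -10.44  -0.  ]
```

>>> step_arm(series="-1.5 -0.4 0 0 0 0;-5 -1.3 0 0 0 0;-10 -2.6 0 0 0 0;-15.5 -4 0 0 0 0;-21 -5.4 0 0 0 0;-26.5 -6.8 0 0 0 0;-32 -8.2 0 0 0 0;-36.5 -9.3 0 0 0 0;-39.7 -10.1 0 0 0 0;-40.9 -10.4 0 0 0 0", grip=1, newtons=20)

```text
clock: 2.4
eef_pos: [546.7, 374.3, 253.1]
tcp_rot: [-3.141, 0.0, 2.838]
contact_force: [0.4, -0.6, -0.6]
opening: -0.001
```

Run:
```python
from rig import r, optics
from h import *
s=r.sense(); print(s["clock"],np.round(s["eef_pos"],1),s["contact_force"])
for n in ["scene","side"]:
    f=optics.grab_frame(n); Q=cloud(f); np.savez(f"{n}1.npz",Q=Q,c=f["color"]); cv2.imwrite(f"pics/{n}1.png",f["color"])
    m=(np.hypot(Q[...,0]-s["eef_pos"][0],Q[...,1]-s["eef_pos"][1])<50)&(Q[...,2]>80)
    z=Q[...,2][m]; print(n,m.sum(),np.round(np.sort(z)[[0,5,20,50,100]],1))
    lo=m&(Q[...,2]<z.min()+15); print(np.round(np.median(Q[lo],axis=0),1), np.argwhere(lo).mean(0))
```

```text
2.4 [546.7 374.3 253.1] [ 0.37155951 -0.57405939 -0.62487823]
scene 4202 [232.1 235.5 240.1 246.9 258. ]
[555.3 368.  241.3] [155.86792453 450.56603774]
side 2694 [232.  235.4 244.  256.1 284.2]
[546.2 364.  241.3] [126.55172414 252.51724138]
```

```bash
python3 -c "
import cv2
a=cv2.imread('pics/scene1.png')[100:340,240:560]; cv2.imwrite('pics/scene1c.png',cv2.resize(a,None,fx=2.5,fy=2.5))
b=cv2.imread('pics/side1.png')[60:300,140:460]; cv2.imwrite('pics/side1c.png',cv2.resize(b,None,fx=2.5,fy=2.5))"
```

```text
(no output)
```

View pics/scene1c.png

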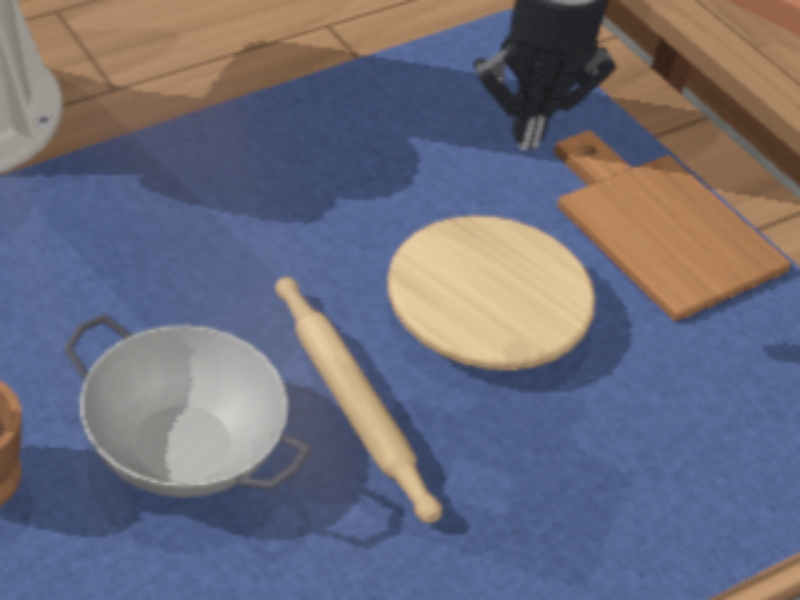

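View pics/side1c.png

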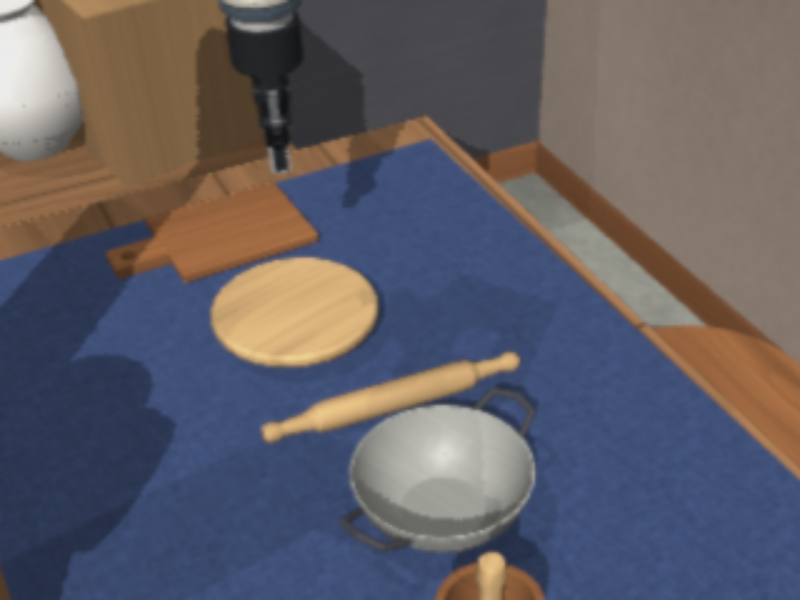

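>>> step_arm(series="0 0 1 0 0 0;0 0 3.5 0 0 0;0 0 6.5 0 0 0;0 0 9.5 0 0 0;0 0 12 0 0 0;0 0 14 0 0 0;0 0 15.4 0 0 0;0 0 16.2 0 0 0;0 0 16.6 0 0 0;0 0 16.6 0 0 0")

```text
clock: 3.75
eef_pos: [545.2, 376.5, 87.6]
tcp_rot: [3.141, 0.0, 2.841]
contact_force: [0.8, 0.4, -0.0]
opening: -0.002
```

>>> step_arm(series="0 0 0 0 0 0;0 0 0 0 0 0;0 0 0 0 0 0;0 0 0 0 0 0")

```text
clock: 4.25
eef_pos: [545.1, 376.5, 87.4]
tcp_rot: [3.141, 0.0, 2.841]
contact_force: [-0.8, 0.2, -0.4]
opening: 0.001
```

```bash
python3 - <<'E'
from rig import r, optics
from h import *
s=r.sense(); print(s["clock"],np.round(s["eef_pos"],1),s["contact_force"])
for n in ["scene","side"]:
    f=optics.grab_frame(n); Q=cloud(f); np.savez(f"{n}2.npz",Q=Q,c=f["color"])
    cv2.imwrite(f"pics/{n}2.png",f["color"])
    m=(np.hypot(Q[...,0]-s["eef_pos"][0],Q[...,1]-s["eef_pos"][1])<40)&(Q[...,2]>52)
    z=Q[...,2][m]; print(n,m.sum(),np.round(np.sort(z)[[0,5,20,50,100]],1))
print(r.sense()["clock"])
E
python3 -c "
import cv2,numpy as np
a=cv2.imread('pics/scene2.png')[100:340,300:560]
b=cv2.imread('pics/side2.png')[60:300,140:400]
cv2.imwrite('pics/b2.png',cv2.resize(np.hstack([a,b]),None,fx=1.5,fy=1.5))"
```

```text
4.25 [545.1 376.5  87.4] [-0.7948326   0.21210451 -0.41924211]
scene 2449 [67.  70.  76.8 85.5 99.5]
side 1547 [ 66.6  72.2  79.8  97.3 143.1]
4.35
```

View pics/b2.png

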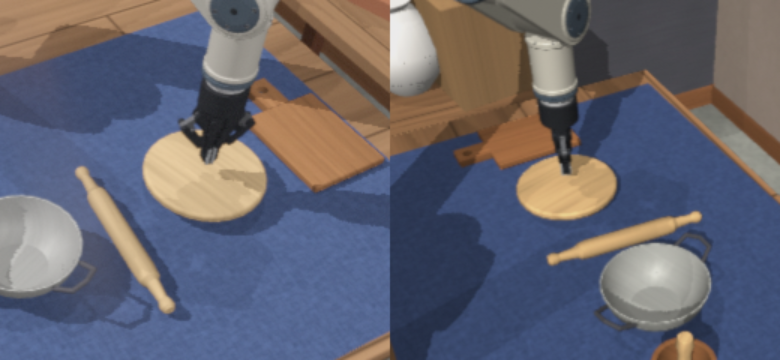

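>>> step_arm(series="0 0 0 0 0 0;0 0 0 0 0 0;0 0 0 0 0 0;0 0 0 0 0 0;0 0 0 0 0 0;0 0 0 0 0 0;0 0 0 0 0 0;0 0 0 0 0 0;0 0 0 0 0 0;0 0 0 0 0 0")

```text
clock: 5.6
eef_pos: [545.0, 376.4, 87.3]
tcp_rot: [-3.142, -0.0, 2.841]
contact_force: [-0.1, -0.4, 1.1]
opening: 0.001
```

>>> step_arm(series="0 0 0 0 0 0;0 0 0 0 0 0;0 0 0 0 0 0;0 0 0 0 0 0;0 0 0 0 0 0;0 0 0 0 0 0;0 0 0 0 0 0;0 0 0 0 0 0;0 0 0 0 0 0;0 0 0 0 0 0")

```text
clock: 6.85
eef_pos: [545.0, 376.4, 87.3]
tcp_rot: [-3.142, -0.0, 2.841]
contact_force: [0.5, -0.9, -0.4]
opening: -0.0
```

>>> step_arm(series="0 0 -1.5 0 0 0;0 0 -5.5 0 0 0;0 0 -10.5 0 0 0;0 0 -14.5 0 0 0;-0.4 -0.7 -16.4 0 0 0;-2.2 -3.7 -16.6 0 0 0;-4.8 -8 -16.6 0 0 0;-7.4 -12.4 -16.6 0 0 0;-9.4 -15.7 -16.6 0 0 0;-10.1 -16.9 -16.6 0 0 0")

```text
clock: 8.1
eef_pos: [591.3, 182.5, 252.8]
tcp_rot: [-3.141, -0.001, 2.839]
contact_force: [-0.3, -0.2, 0.2]
opening: 0.001
```

>>> step_arm(series="0 0 0 0 0 0;0 0 0 0 0 0;0 0 0 0 0 0;0 0 0 0 0 0")

```text
clock: 8.6
eef_pos: [591.2, 185.9, 253.2]
tcp_rot: [3.142, -0.0, 2.842]
contact_force: [-0.1, 0.7, -0.3]
opening: 0.003
```

Run:
```python
from rig import r, optics
from h import *
s=r.sense(); print(s["clock"],np.round(s["eef_pos"],1),s["contact_force"])
f=optics.grab_frame("scene"); Q=cloud(f); c=f["color"]; cv2.imwrite("pics/scene3.png",c)
f2=optics.grab_frame("side"); cv2.imwrite("pics/side3.png",f2["color"])
cv2.imwrite('pics/b3.png',cv2.resize(np.hstack([c[100:340,300:560],f2["color"][60:300,140:400]]),None,fx=1.5,fy=1.5))
for F in (f,f2):
    Q=cloud(F); x,y,z=Q[...,0],Q[...,1],Q[...,2]
    hsv=cv2.cvtColor(F["color"],cv2.COLOR_BGR2HSV); wood=(hsv[...,0]>5)&(hsv[...,0]<30)
    m=wood&(np.hypot(x-600,y-175)<190)&(z>8)&(z<45)&(y<255)&(y>90)
    P=Q[m]; print("pin",len(P),cv2.minAreaRect(P[:,:2].astype(np.float32)))
    m=(z>34)&(z<47)&(np.hypot(x-547,y-368)<125); P=Q[m]; print("board",cv2.minEnclosingCircle(P[:,:2].astype(np.float32)))
print("tool cm to pin", move(s,[591,185,76]))
```

```text
8.6 [591.2 185.9 253.2] [-0.131849    0.74878137 -0.28444845]
pin 1478 ((590.8344116210938, 148.68336486816406), (320.5035400390625, 117.14372253417969), 0.07766371965408325)
board ((545.3814697265625, 374.9757995605469), 106.43360137939453)
pin 1065 ((589.1002197265625, 145.39932250976562), (111.5884017944336, 318.8197021484375), 87.71549987792969)
board ((542.8538818359375, 376.7650146484375), 105.63623809814453)
tool cm to pin [-1.18536242e-02 -9.56630581e-02  1.77235735e+01]
```

>>> step_arm(series="0 0 1 0 0 0;0 0 3.5 0 0 0;0 -0.1 6.8 0 0 0;0 -0.1 10 0 0 0;0 -0.1 13 0 0 0;0 -0.1 15 0 0 0;0 -0.1 16.5 0 0 0;0 -0.1 17.3 0 0 0;0 -0.1 17.7 0 0 0;0 -0.1 17.7 0 0 0")

```text
clock: 9.95
eef_pos: [591.4, 184.2, 76.6]
tcp_rot: [3.141, 0.001, 2.841]
contact_force: [0.0, 0.1, 0.3]
opening: 0.002
```

>>> step_arm(series="0 0 0 0 0 0;0 0 0 0 0 0;0 0 0 0 0 0;0 0 0 0 0 0")

```text
clock: 10.45
eef_pos: [591.1, 184.2, 76.4]
tcp_rot: [3.141, 0.0, 2.841]
contact_force: [-0.4, -0.6, -0.5]
opening: 0.003
```

Run:
```python
from rig import r, optics
from h import *
s=r.sense(); print(s["clock"],np.round(s["eef_pos"],1),s["contact_force"])
fs=[optics.grab_frame("scene"),optics.grab_frame("side")]
c=[f["color"] for f in fs]
cv2.imwrite('pics/b4.png',cv2.resize(np.hstack([c[0][150:350,280:480],c[1][120:320,190:390]]),None,fx=2,fy=2))
for F in fs:
    Q=cloud(F); x,y,z=Q[...,0],Q[...,1],Q[...,2]
    hsv=cv2.cvtColor(F["color"],cv2.COLOR_BGR2HSV); wood=(hsv[...,0]>5)&(hsv[...,0]<30)&(hsv[...,1]>60)
    m=wood&(np.hypot(x-600,y-175)<190)&(z>8)&(z<45)&(y<225)&(y>145)
    P=Q[m]; print("pin",len(P),cv2.minAreaRect(P[:,:2].astype(np.float32)))
    m=(hsv[...,2]<120)&(hsv[...,1]<80)&(np.hypot(x-s["eef_pos"][0],y-s["eef_pos"][1])<30)&(z>40); print(np.round(np.sort(z[m])[[0,5,20,50]],1))
```

```text
10.45 [591.1 184.2  76.4] [-0.39096973 -0.60059489 -0.52863199]
pin 1038 ((592.5089111328125, 185.1156768798828), (35.54159164428711, 315.23248291015625), 86.2764663696289)
[60.7 65.6 70.3 81.6]
pin 1021 ((590.361083984375, 184.5550994873047), (32.947784423828125, 318.9458923339844), 85.96973419189453)
[55.3 60.3 70.1 83.8]
```

View pics/b4.png

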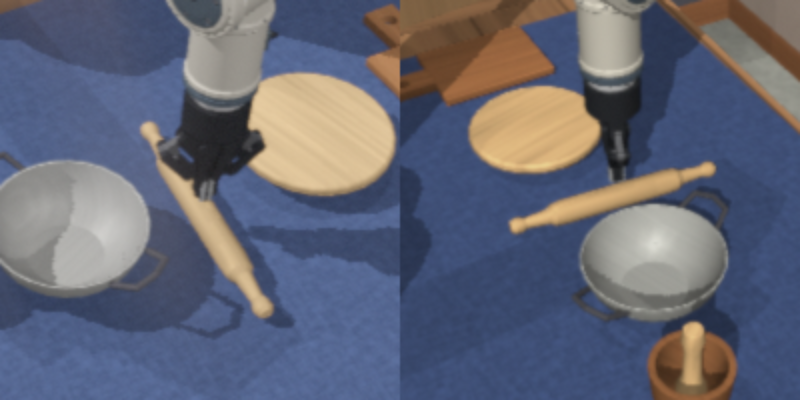

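The tips, at crop pixels (205,195) and (618,178), hang just above the pin's middle. The pin hasn't moved and there is no contact force, so I'm holding here.

>>> step_arm(series="0 0 0 0 0 0;0 0 0 0 0 0;0 0 0 0 0 0;0 0 0 0 0 0;0 0 0 0 0 0;0 0 0 0 0 0;0 0 0 0 0 0;0 0 0 0 0 0;0 0 0 0 0 0;0 0 0 0 0 0")

```text
clock: 11.8
eef_pos: [591.1, 184.1, 76.3]
tcp_rot: [3.142, 0.0, 2.841]
contact_force: [0.6, 0.2, -0.4]
opening: 0.0
```

>>> step_arm(series="0 0 0 0 0 0;0 0 0 0 0 0;0 0 0 0 0 0;0 0 0 0 0 0;0 0 0 0 0 0;0 0 0 0 0 0;0 0 0 0 0 0;0 0 0 0 0 0;0 0 0 0 0 0;0 0 0 0 0 0")

```text
clock: 13.05
eef_pos: [591.1, 184.2, 76.3]
tcp_rot: [3.142, 0.0, 2.841]
contact_force: [-0.9, 0.5, -1.5]
opening: -0.001
```

Run:
```python
from rig import r
from h import *
s=r.sense(); print(s["clock"],np.round(s["eef_pos"],1),s["contact_force"],s["qpos"])
print("lift/transit to griddle at z350:", np.round(move(s,[593.5,-352,350]),2), "rise", (350-s["eef_pos"][2])/10)
```

```text
13.05 [591.1 184.2  76.3] [-0.85861819  0.53011893 -1.53716101] [ 2.99600158e-01  5.52708595e-01  1.77054390e+00 -8.11395384e-06
  8.18315675e-01 -9.70426758e-01]
lift/transit to griddle at z350: [-16.11 -51.14 -27.37] rise 27.37139615727175
```

>>> step_arm(series="0 0 -1 0 0 0;0 0 -4 0 0 0;0 0 -8 0 0 0;0 0 -12.5 0 0 0;0 0 -17 0 0 0;0 0 -21 0 0 0;0 0 -24.5 0 0 0;0 0 -26.5 0 0 0;0 0 -27.4 0 0 0;0 0 -27.4 0 0 0")

```text
clock: 14.3
eef_pos: [591.1, 184.1, 350.7]
tcp_rot: [3.141, 0.001, 2.841]
contact_force: [-0.0, -0.2, -0.4]
opening: 0.001
```

>>> step_arm(series="-0.4 -1.2 0 0 0 0;-1.4 -4.4 0 0 0 0;-2.9 -9.2 0 0 0 0;-4.5 -14.3 0 0 0 0;-6.1 -19.4 0 0 0 0;-7.7 -24.5 0 0 0 0;-9.3 -29.6 0 0 0 0;-10.9 -34.7 0 0 0 0;-12.5 -39.8 0 0 0 0;-14 -44.5 0 0 0 0")

```text
clock: 15.55
eef_pos: [591.8, -284.8, 349.0]
tcp_rot: [3.142, -0.002, 2.84]
contact_force: [-0.1, 0.3, 0.7]
opening: -0.002
```

>>> step_arm(series="-1.2 -3.8 0 0 0 0;-1.9 -6 0 0 0 0;-2.1 -6.6 0 0 0 0;-2.1 -6.6 0 0 0 0;-2.1 -6.6 0 0 0 0;-2.1 -6.6 0 0 0 0")

```text
clock: 16.3
eef_pos: [593.7, -350.6, 350.6]
tcp_rot: [3.142, 0.0, 2.842]
contact_force: [-0.0, 0.1, -0.4]
opening: -0.006
```

Run:
```python
from rig import r, optics
from h import *
s=r.sense(); print(s["clock"],np.round(s["eef_pos"],1),s["contact_force"])
fs=[optics.grab_frame("scene"),optics.grab_frame("side")]
c=[f["color"] for f in fs]
cv2.imwrite('pics/b5.png',cv2.resize(np.hstack([c[0][150:480,60:400],c[1][150:480,240:580]]),None,fx=1.15,fy=1.15))
for F in fs:
    Q=cloud(F); x,y,z=Q[...,0],Q[...,1],Q[...,2]
    hsv=cv2.cvtColor(F["color"],cv2.COLOR_BGR2HSV)
    m=(hsv[...,2]<110)&(hsv[...,1]<70)&(np.hypot(x-593,y+352)<130)&(z<26)
    m=cv2.morphologyEx(m.astype(np.uint8),cv2.MORPH_OPEN,np.ones((3,3)))
    k,l,st,ce=cv2.connectedComponentsWithStats(m); P=Q[l==1+np.argmax(st[1:,4])]
    print("griddle",len(P),cv2.minEnclosingCircle(P[:,:2].astype(np.float32)),cv2.fitEllipse(cv2.convexHull(P[:,:2].astype(np.float32))))
print("tool cm to griddle", np.round(move(s,[593.5,-352,54]),2))
```

```text
16.3 [ 593.7 -350.6  350.6] [-0.022838    0.14202761 -0.42568986]
griddle 6447 ((592.8619995117188, -351.2746887207031), 108.48493194580078) ((592.219482421875, -352.09912109375), (212.07766723632812, 214.76492309570312), 89.83094024658203)
griddle 7238 ((596.1983032226562, -348.9341125488281), 112.47084045410156) ((594.6510620117188, -351.19573974609375), (214.6206817626953, 220.13754272460938), 86.17414093017578)
tool cm to griddle [-1.000e-02 -1.500e-01  2.966e+01]
```

View pics/b5.png

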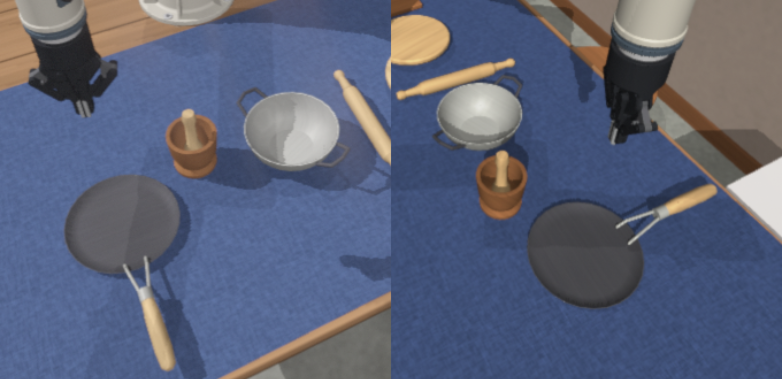

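The gripper, tips at crop pixels (85,112) and (615,140), hangs high over the griddle. The griddle, mortar and pan are all in their places, so I'm descending.

>>> step_arm(series="0 0 1 0 0 0;0 -0.1 4 0 0 0;0 -0.1 8.5 0 0 0;0 -0.1 13 0 0 0;0 -0.1 17.5 0 0 0;0 -0.1 21.5 0 0 0;0 -0.1 24.5 0 0 0;0 -0.1 26.5 0 0 0;0 -0.1 27.5 0 0 0;0 -0.1 28 0 0 0")

```text
clock: 17.65
eef_pos: [593.5, -352.7, 70.4]
tcp_rot: [-3.141, 0.001, 2.841]
contact_force: [0.7, -0.1, 0.9]
opening: -0.001
```

>>> step_arm(series="0 0 1 0 0 0;0 0 1.8 0 0 0;0 0 2 0 0 0;0 0 2 0 0 0;0 0 2 0 0 0;0 0 2 0 0 0")

```text
clock: 18.4
eef_pos: [593.4, -352.7, 50.6]
tcp_rot: [-3.141, 0.001, 2.841]
contact_force: [-0.7, -0.7, 0.7]
opening: -0.003
```

Run:
```python
from rig import r, optics
from h import *
s=r.sense(); print(s["clock"],np.round(s["eef_pos"],1),s["contact_force"])
fs=[optics.grab_frame("scene"),optics.grab_frame("side")]
c=[f["color"] for f in fs]
cv2.imwrite('pics/b6.png',cv2.resize(np.hstack([c[0][150:480,60:400],c[1][150:480,240:580]]),None,fx=1.15,fy=1.15))
for F in fs:
    Q=cloud(F); x,y,z=Q[...,0],Q[...,1],Q[...,2]
    hsv=cv2.cvtColor(F["color"],cv2.COLOR_BGR2HSV)
    m=(hsv[...,2]<110)&(hsv[...,1]<70)&(np.hypot(x-593,y+352)<130)&(z<24)
    m=cv2.morphologyEx(m.astype(np.uint8),cv2.MORPH_OPEN,np.ones((3,3)))
    k,l,st,ce=cv2.connectedComponentsWithStats(m); P=Q[l==1+np.argmax(st[1:,4])]
    print("griddle",len(P),cv2.fitEllipse(cv2.convexHull(P[:,:2].astype(np.float32))))
    m=(np.hypot(x-s["eef_pos"][0],y-s["eef_pos"][1])<30)&(z>15); print(np.round(np.sort(z[m])[[0,5,20,50]],1))
```

```text
18.4 [ 593.4 -352.7   50.6] [-0.6891962  -0.74041737  0.74282761]
griddle 4823 ((593.7498779296875, -353.13916015625), (208.88568115234375, 212.9708251953125), 150.6266326904297)
[30.3 33.3 39.8 48.1]
griddle 5993 ((594.0042724609375, -350.574462890625), (211.7543487548828, 220.17462158203125), 111.2468032836914)
[29.8 35.  43.3 57. ]
```

View pics/b6.png

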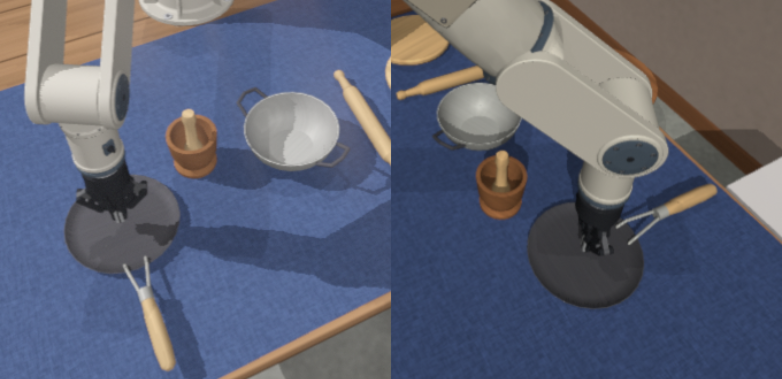

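The tips, at crop pixels (120,220) and (597,250), are about 25 mm above the middle of the griddle plate. Nothing has moved and no force shows, so I'm holding and then handing in.

>>> step_arm(series="0 0 0 0 0 0;0 0 0 0 0 0;0 0 0 0 0 0;0 0 0 0 0 0;0 0 0 0 0 0;0 0 0 0 0 0;0 0 0 0 0 0;0 0 0 0 0 0;0 0 0 0 0 0;0 0 0 0 0 0")

```text
clock: 19.75
eef_pos: [593.2, -352.6, 50.3]
tcp_rot: [3.142, -0.0, 2.841]
contact_force: [-0.1, 0.0, -0.7]
opening: -0.002
```

>>> step_arm(series="0 0 0 0 0 0;0 0 0 0 0 0;0 0 0 0 0 0;0 0 0 0 0 0;0 0 0 0 0 0;0 0 0 0 0 0;0 0 0 0 0 0;0 0 0 0 0 0;0 0 0 0 0 0;0 0 0 0 0 0")

```text
clock: 21.0
eef_pos: [593.2, -352.6, 50.3]
tcp_rot: [3.142, -0.0, 2.841]
contact_force: [-1.3, 0.7, 0.3]
opening: -0.001
```

Run:
```python
from rig import r, optics, workorder
from h import *
s=r.sense(); print(s["clock"],np.round(s["eef_pos"],1),np.round(s["contact_force"],1))
F=optics.grab_frame("scene"); Q=cloud(F); x,y,z=Q[...,0],Q[...,1],Q[...,2]
c0=cv2.imread("pics/scene0.png"); d=np.abs(F["color"].astype(int)-c0).max(2)
hsv=cv2.cvtColor(F["color"],cv2.COLOR_BGR2HSV); wood=(hsv[...,0]>5)&(hsv[...,0]<30)&(hsv[...,1]>60)
m=(z>34)&(z<47)&(np.hypot(x-547,y-368)<125); print("board",cv2.minEnclosingCircle(Q[m][:,:2].astype(np.float32)))
m=wood&(np.hypot(x-600,y-175)<190)&(z>8)&(z<45)&(y<225)&(y>145); print("pin",cv2.minAreaRect(Q[m][:,:2].astype(np.float32)))
print(workorder.sign_off())
```

```text
21.0 [ 593.2 -352.6   50.3] [-1.3  0.7  0.3]
board ((545.8026123046875, 375.6426086425781), 107.39498901367188)
pin ((593.4168701171875, 185.41018676757812), (36.36112594604492, 318.5024719238281), 85.7525863647461)
the job is handed in; nothing more can be done
None
```

I pointed with the shut gripper at the board, then the pin, then the griddle plate, and handed the job in at about 21 s with the arm still over the griddle.

| Piece | Fingertip height | Hold |
|---|---|---|
| Rolling board | about 25 mm above the middle of its top face | about 3 s |
| Rolling pin | about 36 mm above its middle point (about 18 mm clear of the wood) | about 3 s |
| Griddle plate | about 25 mm above its middle | about 2.6 s before hand-in |

I travelled with the tips about 230 mm above the table from board to pin. Over the pan and mortar they were at about 328 mm, against the pestle's 152 mm.

**Last checks:** The wrist force stayed at noise level, under 2 N. Just before hand-in the board and pin measured within 2 mm of where they started. The griddle, measured just before the final hold, was likewise unmoved within the measuring error. The mortar and pan I checked only by eye in the pictures, where they looked unmoved.

**Disagreements:** The two cameras disagreed by 2–4 mm on the centres, so I aimed at about their average. No check failed.

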